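Weigh the counterweight on the sprung hook scale

ROBOT

A 6-joint arm with a two-finger parallel gripper is mounted at the origin on a cart in front of the work surface, level with it; the furniture and walls round the work are solid. World frame = base frame: x ahead of the robot, y to its left, z up, the work surface at z = 0. Lengths are in m, angles in rad, forces in N, time in s.
With the tool pointing down it reaches from about 0.275 to 0.85 m from the base axis. Payload 5.2 kg.
Tool frame: the origin (TCP) lies midway between the tips of the shut fingers; the grasp point (between the pads) lies arm.hold_point_z behind it (arm.hold_point_z is the distance from the TCP to the grasp point, in m); z points along the fingers, y is the line along which they close (so a half turn about z gives the same grasp; the last joint's range is limited). The gripper opens to 85 mm and grips with 20 to 120 N. Pads are 22 mm wide; open, the fingers measure 114 mm over their backs; the gripper's body (76 mm by 85 mm) begins 54 mm behind the grasp point. The pads swing forward as they close: fully open they stand 13 mm farther back than shut.
Start: joints at [-1.448, 0.259, 1.535, -0, 1.348, -0.203], TCP at [0.176, -0.521, 0.231] pointing down, gripper open.
Joint ranges: [-3.14, 3.14], [-0.91, 2.08], [0.19, 2.58], [-1.22, 4.36], [0.22, 2.71], [-3.12, 3.12]. Speed limits (rad/s): [2.57, 2.57, 3.14, 3.14, 3.14, 3.14].

INTERFACE

Orientations are given as a unit quaternion [w, x, y, z].
In Python, from rig import arm gives the robot as it stands.
- The arm moves only by the tool carry_out, never from a script. Its argument "motion" is a list that holds one entry, the list of rows, each a list of 7 numbers: the opening, from 0 (shut) to 1 (fully open), then the shift along the world's x, y, z scaled (see below), then the turn, a rotation vector about the world's x, y, z scaled (see below). A call has 1 to 10 rows; each row is the pose to reach, as a shift and turn from the pose commanded when the call began; what a row does not reach only later rows make up. The controller multiplies each number of a shift by 0.25 m and each number of a turn by 30 degrees. A row lasts 1/10 s, in which the tool goes at most 50 mm and 8.59 degrees, less where a joint would pass 70% of its speed; a pose out of reach is approached as far as the arm can. A call with a number of a shift or a turn outside -1 to 1 is refused whole. A call with a gripper value outside its range is refused whole. The fingers move at their own pace and stop on an object; "grip_force" is the grip in N (left out, the last holds). Time passes only in rows, so rows that repeat a pose let the fingers close. It gives the time, the measured TCP pose, the force, the opening and the grip force at its end, in the units of the state.
- arm.sense(): the state, without advancing time (a new reading comes with each control period).
- arm.camera(name): name is "side" or "top"; returns (picture, depth): 420x560x3 uint8, red, green, blue; 420x560 float32, m along the optical axis (not along the pixel's ray), 0 where there is no reading.
- arm.camera_model(name): a dict with "mtx" (3x3 intrinsics, pixels), "T" (4x4, takes a point from camera to world coordinates). Camera axes: x right, y up, looking along -z (the intrinsics and any distortion apply to the point x, -y, -z); pixel columns grow to the right and rows downward; lengths in m; the calibration is good to about 2 mm. A picture is of the moment at which its call begins. camera_model takes no time and is no camera call.
- arm.close_job(): hands the job in; it is judged then, once.
Trained networks look in the newest picture that a camera, given by its name, has taken for a name from the list of things; names that differ only in an ending like _2 or _b are one class to them, and where a whole thing is asked for, a point or a joint stands for the part that bears it (a point fixed in the world has none). Each returns a list of dicts, best first, with "score" (0 to 1); they miss things now and then, are a little off and sometimes report something else, mostly with a low value. They report only what shows in the picture. A call takes as long as a camera call. They do not tell look-alikes from the thing itself.
- arm.find_in(label, camera): "bbox" ([left, top, right, bottom] in pixels, round what is visible of it).
- arm.regions_of(label, camera): "pixels" (420x560 bool, what is visible of it) and "bbox" ([left, top, right, bottom] in pixels, round what is visible of it).
- arm.tip_of(label, camera): "point" ([column, row] in pixels: a listed point, or the origin of a listed thing).
The state is a dict: "clock": time; "joint_positions": joint angles; "dq": joint speeds; "joint_torque": joint torques, N m; "eef_pos": TCP position; "eef_rot": TCP orientation; "contact_force": force on the tool from outside, world axes, zero at the start; "wrist_torque": the same for the moment, N m; "finger_gap": finger opening in m; "grasp_force": force on a finger pad.
Only numpy, scipy, OpenCV 4.12 (cv2) and the standard library are available. Lean on these libraries where they do the work, as an engineer would, in place of code of your own. Each camera call takes 0.05 s, during which the arm holds its last target. There are 200 camera calls.

TASK

Weigh the counterweight: hang it by its eye on the scale's sprung hook, ease its weight onto the spring slowly so that the hook never drops, jerks or bounces when you let go, and leave it hanging untouched until it has been still for a good second. Then lift it off just as slowly and stand it upright in the tray, without pulling on the scale itself, dropping or tipping the counterweight, or knocking the loose bearing about.

Things in the scene. Friction and masses are not known exactly. Their poses are not given: they have to be found in the camera images.
- counterweight: Counterweight: dark steel disc, 56 mm across, 36 mm high, with an upright steel lifting eye on top, 88 mm high in all. Origin: centre of its underside, z up. The eye stands in its y-z plane (opening looks along x, either side alike): two legs 8 x 8 mm at y = -17 and +17 mm, 42 mm over the outside, flat up to z = 72 mm. Grip over the legs from above, closing along y. Mass unknown, 0.27 to 0.72 kg.
- eye_arch (a point): Middle of the underside of the arch (8 mm round bar) that closes the counterweight's eye, 80 mm above the counterweight's origin. The opening below it is 26 mm wide and runs from z = 38 to 80 mm. This point rests on hook_seat when hung.
- scale: Hook scale, fixed to the bench: grey column 258 mm high on a base plate 130 x 110 mm. Origin on the bench straight below the hook's dip; the column's axis is 85 mm behind it along the scale's own +x (its front face 64 mm behind; 64 mm wide). The hook points along -x, so a part comes on to it by moving along the scale's +x.
- hook_seat (a point): Point in the hook's dip where the arch of a hung eye rests: 215 mm above the bench unloaded, goes down with the hook. The hook is 7 mm round wire in the scale's x-z plane: its upturned tip ends 17 mm above this point and reaches to 22 mm in front of it (-x); the wire's underside is 9 mm below it; behind, the wire runs level to the column, its top 8 mm above it.
- hook (a joint): How far the hook is pulled down, m: 0 unloaded, 0.06 at its stop. The spring takes about 0.4 N to start, then 150 N per metre, lightly damped: the counterweight settles 15 to 45 mm down according to its mass; let go more than about 3 mm from its balance, it bounces. Delicate: spoilt if the hook moves faster than 60 mm/s up or down or is pulled beyond 55 mm.
- tray: Shallow square grey tray, fixed, 130 x 130 mm outside, 25 mm high, walls and floor 4 mm thick. Origin at the centre of its underside, sides along its x and y.
- bearing: Ball bearing lying flat, 52 mm across, 16 mm high, loose, a bystander. Origin at the centre of its underside.
Not all that is in view belongs to the job. There is more than one size of the tray; the job needs the largest.

How it is judged:
By the outcome, as a careful person would: the job done as asked, in the order asked, and still so for the second after the job is handed in, with the robot touching nothing.
It also fails if it takes over 72 s, if anything falls off the work surface, if the arm or the gripper's body presses on something with over 40 N, if the wrist force passes 120 N, or if a joint passes its speed limit or range.

## Working session

There is one attempt and no reset: what is moved stays moved. The work goes in short steps, Python scripts to look and compute and a tool call to move; the robot and the scene stay as the last step left them, time stands still between calls to the robot, and variables do not carry over. Pictures are saved under pics/ and viewed, at most 10 in all, crops included, and the job is handed in when it is done.

Besides the shell and the picture viewer there is one more tool, called after "Request:" as name(argument=value, ...), one argument or row to a line, values as JSON. carry_out: Moves the arm, as the interface text tells. Its arguments: {"type":"object","properties":{"motion":{"type":"array","items":{"type":"array","items":{"type":"array","items":{"type":"number","minimum":-1,"maximum":1}}}},"grip_force":{"type":"number"}},"required":["motion"]}

```bash
mkdir -p pics; cat > h.py <<'E'
import numpy as np, cv2
from rig import arm
def cloud(d,cam):
    m=arm.camera_model(cam);K=np.array(m["mtx"]);T=np.array(m["T"])
    v,u=np.mgrid[:d.shape[0],:d.shape[1]]
    p=np.stack([(u-K[0,2])/K[0,0]*d,-(v-K[1,2])/K[1,1]*d,-d],-1)
    w=p@T[:3,:3].T+T[:3,3]; w[d<=0]=np.nan
    return w
E
python3 - <<'E'
from h import *
print(arm.hold_point_z, arm.sense()["eef_rot"])
for c in("side","top"):
    im,d=arm.camera(c); cv2.imwrite(f"pics/{c}0.png",im[:,:,::-1]); np.save(c,d)
    w=cloud(d,c); print(c,np.round(arm.camera_model(c)["T"],3).tolist())
    for l in("counterweight","scale","tray","bearing","hook_seat","hook"):
        for r in arm.regions_of(l,c)[:4]:
            p=w[r["pixels"]]; p=p[~np.isnan(p[:,0])]
            print(l,round(r["score"],2),r["bbox"],np.round(np.percentile(p,[2,50,98],axis=0),3).tolist() if len(p) else 0)
    for l in("eye_arch","hook_seat","counterweight","scale"):
        print(l,[(round(r["score"],2),np.round(r["point"],1).tolist()) for r in arm.tip_of(l,c)[:3]])
print(arm.sense()["clock"])
E
```

```text
0.0187 [-9.57711609e-04  9.86759023e-01  1.62190354e-01  5.70080870e-05]
side [[-0.995, 0.05, -0.083, 0.332], [-0.097, -0.424, 0.9, 1.049], [0.009, 0.904, 0.427, 0.565], [0.0, 0.0, 0.0, 1.0]]
counterweight 0.79 [273.4, 179.8, 283.3, 203.0] [[0.421, -0.192, 0.002], [0.442, -0.162, 0.027], [0.465, -0.153, 0.074]]
scale 0.88 [182.1, 148.9, 244.5, 251.3] [[0.552, 0.037, 0.0], [0.616, 0.135, 0.083], [0.682, 0.169, 0.256]]
scale 0.5 [290.5, 226.3, 308.1, 241.5] [[0.344, 0.039, 0.0], [0.367, 0.073, 0.012], [0.39, 0.089, 0.016]]
tray 0.75 [215.8, 270.2, 287.0, 323.1] [[0.388, 0.282, -0.001], [0.455, 0.35, 0.004], [0.521, 0.421, 0.024]]
tray 0.68 [244.0, 239.5, 289.8, 267.0] [[0.391, 0.122, -0.001], [0.444, 0.173, 0.003], [0.495, 0.233, 0.017]]
tray 0.6 [300.2, 325.1, 354.1, 373.4] [[0.241, 0.44, -0.0], [0.286, 0.488, 0.002], [0.333, 0.539, 0.017]]
bearing 0.75 [290.3, 227.5, 307.7, 244.4] [[0.342, 0.037, -0.003], [0.366, 0.071, 0.012], [0.392, 0.088, 0.015]]
hook_seat 0.62 [210.3, 165.2, 243.5, 169.3] [[0.525, -0.245, 0.087], [0.572, 0.097, 0.218], [0.695, 0.113, 0.225]]
hook 0.69 [269.5, 18
[... 686 characters left out ...]
28]]
tray 0.72 [244.2, 188.8, 286.2, 227.0] [[0.395, 0.129, -0.002], [0.443, 0.178, 0.004], [0.491, 0.226, 0.021]]
tray 0.7 [126.9, 240.3, 169.0, 280.2] [[0.239, 0.441, -0.003], [0.286, 0.491, 0.005], [0.333, 0.537, 0.021]]
bearing 0.69 [298.4, 225.9, 314.0, 244.1] [[0.343, 0.039, -0.003], [0.367, 0.063, 0.015], [0.39, 0.086, 0.022]]
hook_seat 0.6 [291.7, 135.0, 304.8, 169.1] [[0.523, 0.081, 0.211], [0.562, 0.094, 0.222], [0.601, 0.107, 0.233]]
hook 0.44 [286.6, 135.5, 300.9, 171.6] [[0.523, 0.081, 0.211], [0.584, 0.099, 0.223], [0.604, 0.109, 0.235]]
eye_arch [(0.86, [399.5, 207.9])]
hook_seat [(0.55, [302.9, 162.4])]
counterweight [(0.84, [390.7, 214.4])]
scale [(0.87, [294.6, 173.4])]
1.1
```

```bash
python3 - <<'E'
from h import *
a=cv2.imread("pics/top0.png")[90:300,110:430]; b=cv2.imread("pics/side0.png")[130:390,160:370]
cv2.imwrite("pics/a.png",np.hstack([cv2.resize(a,(490,322),interpolation=2),cv2.resize(b,(260,322),interpolation=2)]))
cv2.imwrite("pics/a2.png",cv2.resize(cv2.imread("pics/top0.png")[100:240,260:420],(800,600) if 0 else (686,600),interpolation=2))
w=np.concatenate([cloud(np.load(c+".npy"),c).reshape(-1,3) for c in("top","side")]); w=w[~np.isnan(w[:,0])]
wt=cloud(np.load("top.npy"),"top").reshape(-1,3); ws=cloud(np.load("side.npy"),"side").reshape(-1,3)
def box(W,lo,hi,n):
    p=W[np.all((W>lo)&(W<hi),1)]
    if len(p)<5: print(n,len(p)); return
    r=cv2.minAreaRect((p[:,:2]*1000).astype(np.float32)); 
    print(n,len(p),"mean",p.mean(0).round(4),"rect",np.round(r[0],1),np.round(r[1],1),round(r[2],1))
    return p
for n,W in(("top",wt),("side",ws)):
    box(W,[.38,-.25,.02],[.5,-.12,.045],n+" cw disc")
    p=box(W,[.38,-.25,.05],[.5,-.12,.1],n+" eye")
    print(np.round(p*1000).tolist() if p is not None else 0)
    box(W,[.53,0,.24],[.75,.2,.28],n+" column top")
    box(W,[.5,0,.002],[.75,.2,.03],n+" base")
    p=box(W,[.48,0,.19],[.62,.2,.238],n+" hook")
    if p is not None: print(np.round(p[np.argsort(p[:,0])]*1000).tolist()[:50])
    box(W,[.37,.265,.015],[.54,.44,.04],n+" tray")
E
```

```text
top cw disc 279 mean [ 0.4423 -0.1785  0.0355] rect [ 443.9 -180.6] [53.9 54.1] 76.3
top eye 58 mean [ 0.443  -0.1789  0.0769] rect [ 443.4 -181.2] [41.6  7.8] 89.4
[[447.0, -161.0, 51.0], [446.0, -160.0, 69.0], [446.0, -163.0, 71.0], [446.0, -165.0, 72.0], [445.0, -166.0, 81.0], [446.0, -169.0, 77.0], [445.0, -171.0, 83.0], [445.0, -173.0, 83.0], [445.0, -175.0, 89.0], [445.0, -177.0, 89.0], [446.0, -181.0, 84.0], [445.0, -182.0, 89.0], [445.0, -185.0, 89.0], [446.0, -189.0, 82.0], [446.0, -191.0, 84.0], [446.0, -194.0, 85.0], [446.0, -198.0, 77.0], [447.0, -202.0, 71.0], [445.0, -161.0, 53.0], [444.0, -162.0, 60.0], [443.0, -163.0, 71.0], [443.0, -165.0, 74.0], [443.0, -166.0, 79.0], [443.0, -168.0, 81.0], [443.0, -171.0, 81.0], [443.0, -174.0, 80.0], [443.0, -175.0, 85.0], [443.0, -178.0, 87.0], [443.0, -180.0, 87.0], [442.0, -182.0, 91.0], [443.0, -185.0, 89.0], [443.0, -188.0, 86.0], [443.0, -191.0, 85.0], [444.0, -195.0, 80.0], [444.0, -198.0, 75.0], [444.0, -200.0, 78.0], [442.0, -161.0, 51.0], [441.0, -162.0, 60.0], [440.0, -161.0, 77.0], [441.0, -166.0, 67.0], [440.0, -167.0
[... 3562 characters left out ...]
.0], [535.0, 92.0, 212.0], [536.0, 90.0, 214.0], [537.0, 87.0, 207.0], [539.0, 87.0, 210.0], [539.0, 86.0, 212.0], [539.0, 87.0, 207.0], [541.0, 89.0, 210.0], [542.0, 86.0, 212.0], [542.0, 87.0, 207.0], [543.0, 93.0, 214.0], [544.0, 90.0, 211.0], [544.0, 87.0, 215.0], [546.0, 92.0, 214.0], [546.0, 92.0, 211.0], [546.0, 90.0, 216.0], [549.0, 91.0, 217.0], [549.0, 91.0, 214.0], [550.0, 86.0, 218.0], [552.0, 90.0, 219.0], [552.0, 89.0, 216.0], [552.0, 89.0, 213.0], [553.0, 95.0, 218.0], [554.0, 91.0, 219.0], [556.0, 92.0, 219.0], [557.0, 90.0, 216.0], [558.0, 97.0, 218.0], [559.0, 92.0, 219.0], [561.0, 95.0, 217.0]]
side tray 638 mean [0.4561 0.359  0.0208] rect [454.3 350.8] [133.  130.6] 82.5
```

View pics/a.png

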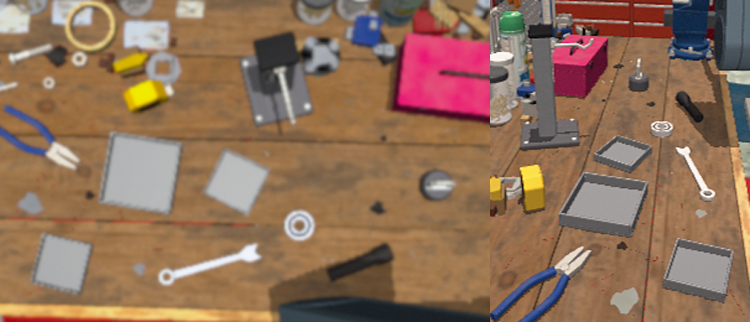

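View pics/a2.png

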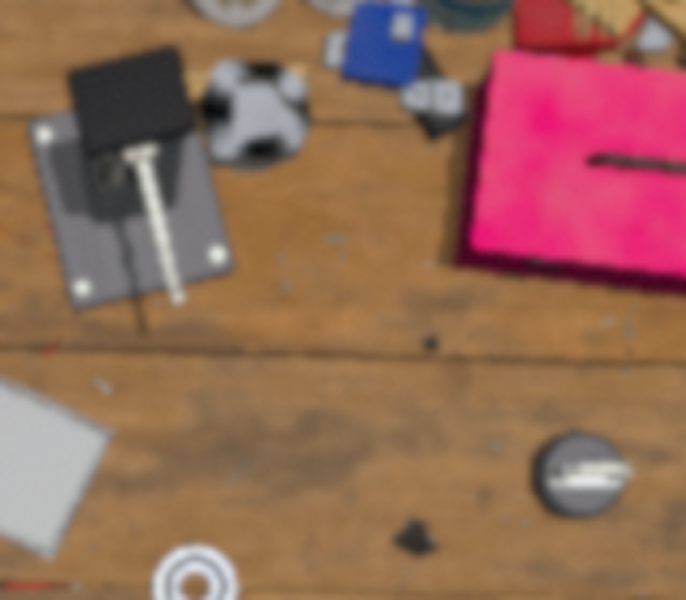

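```bash
python3 - <<'E'
from h import *
wt=cloud(np.load("top.npy"),"top"); ws=cloud(np.load("side.npy"),"side")
for n,W in(("top",wt),("side",ws)):
    P=W.reshape(-1,3)
    def sel(lo,hi): return P[np.all((P>lo)&(P<hi),1)]
    def rep(p,s):
        q=p[:,:2]; c=q.mean(0); vt=np.linalg.svd(q-c)[2][0]
        print(n,s,len(p),"centroid",(c*1000).round(1),"axis deg",round(np.degrees(np.arctan2(vt[1],vt[0]))%180,1))
    rep(sel([.42,-.21,.06],[.47,-.15,.1]),"eye")
    h=sel([.50,.06,.205],[.58,.13,.238]); rep(h,"hook")
    c=sel([.58,.06,.245],[.67,.16,.28]); r=cv2.minAreaRect((c[:,:2]*1000).astype(np.float32)); print(n,"col",r)
    b=sel([.51,.02,.004],[.70,.19,.02]); r=cv2.minAreaRect((b[:,:2]*1000).astype(np.float32)); print(n,"base",r)
    # pillar front/side faces
    f=sel([.55,.05,.03],[.67,.17,.2]); r=cv2.minAreaRect((f[:,:2]*1000).astype(np.float32)); print(n,"pillar",len(f),r)
# tall obstacles map
P=np.concatenate([wt.reshape(-1,3),ws.reshape(-1,3)]);P=P[~np.isnan(P[:,0])]
q=P[(P[:,2]>.05)&(P[:,0]>.2)&(P[:,0]<.75)&(abs(P[:,1])<.45)]
H={}
for p in q: k=(round(p[0]/.06)*6,round(p[1]/.06)*6); H[k]=max(H.get(k,0),round(p[2],2))
print(sorted(H.items()))
s=arm.sense();print(s["clock"],s["eef_pos"],s["contact_force"],s["wrist_torque"])
E
```

```text
top eye 51 centroid [ 443.2 -179. ] axis deg 90.5
top hook 77 centroid [549.   89.6] axis deg 15.1
top col ((624.0979614257812, 110.20268249511719), (50.32163619995117, 63.6135139465332), 15.301419258117676)
top base ((604.9940185546875, 104.65185546875), (169.19117736816406, 189.8695831298828), 89.99494171142578)
top pillar 304 ((631.1047973632812, 91.19059753417969), (43.83675765991211, 100.11383819580078), 25.62722396850586)
side eye 27 centroid [ 444.3 -169.9] axis deg 85.3
side hook 70 centroid [547.8  90. ] axis deg 15.7
side col ((624.3057861328125, 112.08882141113281), (48.6517448425293, 64.79574584960938), 16.362802505493164)
side base ((625.5599975585938, 95.4283676147461), (132.04736328125, 143.02545166015625), 13.974996566772461)
side pillar 918 ((631.7997436523438, 94.67867279052734), (46.74152374267578, 99.06294250488281), 24.125137329101562)
[((18, -42), np.float64(0.21)), ((18, -30), np.float64(0.69)), ((18, -24), np.float64(0.71)), ((18, -18), np.float64(0.78)), ((18, -12), np.float64(0.8)), ((18, -6), np.float64(0.79)), ((18, 0), np.float64(0.67)), ((18, 6), np.floa
[... 1328 characters left out ...]
4(0.07)), ((66, 6), np.float64(0.26)), ((66, 12), np.float64(0.27)), ((66, 36), np.float64(0.07)), ((66, 42), np.float64(0.06)), ((72, -42), np.float64(0.23)), ((72, -36), np.float64(0.09)), ((72, -30), np.float64(0.09)), ((72, -24), np.float64(0.61)), ((72, -18), np.float64(0.62)), ((72, -12), np.float64(0.23)), ((72, -6), np.float64(0.23)), ((72, 0), np.float64(0.14)), ((72, 6), np.float64(0.13)), ((72, 12), np.float64(0.47)), ((72, 18), np.float64(0.47)), ((72, 24), np.float64(0.47)), ((72, 30), np.float64(0.47)), ((72, 36), np.float64(0.47)), ((72, 42), np.float64(0.47))]
1.1 [ 0.17606358 -0.52104893  0.23132244] [-0.64842117  0.04364049 -0.21142795] [-0.00862272  0.02122186 -0.0209268 ]
```

Request:
carry_out(
  motion=[
    [[1,0.14,0.18,0,0,0,-0.15],[1,0.28,0.36,0,0,0,-0.3],[1,0.42,0.54,0,0,0,-0.45],[1,0.56,0.72,0,0,0,-0.6],[1,0.7,0.85,0,0,0,-0.62],[1,0.8,0.95,0,0,0,-0.62],[1,0.9,1,0,0,0,-0.62],[1,1,1,0,0,0,-0.62],[1,1,1,0,0,0,-0.62],[1,1,1,0,0,0,-0.62]],
  ],
)

```text
clock: 2.1
eef_pos: [0.4261, -0.2708, 0.2311]
eef_rot: [-0.0, 1.0, 0.001, -0.0]
contact_force: [0.8, -0.4, -1.0]
finger_gap: 0.0857
grasp_force: 0.0
```

Request:
carry_out(
  motion=[
    [[1,0.036,0.18,-0.1,0,0,0],[1,0.071,0.361,-0.2,0,0,0],[1,0.071,0.361,-0.32,0,0,0],[1,0.071,0.361,-0.42,0,0,0],[1,0.071,0.361,-0.52,0,0,0],[1,0.071,0.361,-0.6,0,0,0],[1,0.071,0.361,-0.66,0,0,0],[1,0.071,0.361,-0.72,0,0,0],[1,0.071,0.361,-0.76,0,0,0],[1,0.071,0.361,-0.76,0,0,0]],
  ],
)

```text
clock: 3.1
eef_pos: [0.4423, -0.1808, 0.0403]
eef_rot: [-0.001, 1.0, -0.0, -0.001]
contact_force: [0.5, 0.6, -0.7]
finger_gap: 0.0854
grasp_force: 0.0
```

```bash
cat > f.py <<'E'
from h import *
def avg(n=6):
    F=[]
    for i in range(n): arm.camera("top"); s=arm.sense(); F.append(np.r_[s["contact_force"],s["wrist_torque"]])
    F=np.array(F); print("clock",s["clock"],"F",F.mean(0).round(3),"sd",F.std(0).round(2)[:3],"eef",np.round(s["eef_pos"],4),"rot",np.round(s["eef_rot"],4),"gap",s["finger_gap"],s["grasp_force"],"dq",np.abs(s["dq"]).max().round(4))
E
python3 - <<'E'
from f import *
avg(8)
im,d=arm.camera("side"); cv2.imwrite("pics/g1.png",cv2.resize(im[130:230,220:340,::-1],(720,600),interpolation=2))
E
```

```text
clock 3.5 F [0.075 0.029 0.122 0.011 0.007 0.019] sd [0.28 0.37 0.45] eef [ 0.4441 -0.181   0.0418] rot [3.e-04 1.e+00 7.e-04 5.e-04] gap 0.0853462298087123 0.0 dq 0.0045
```

View pics/g1.png

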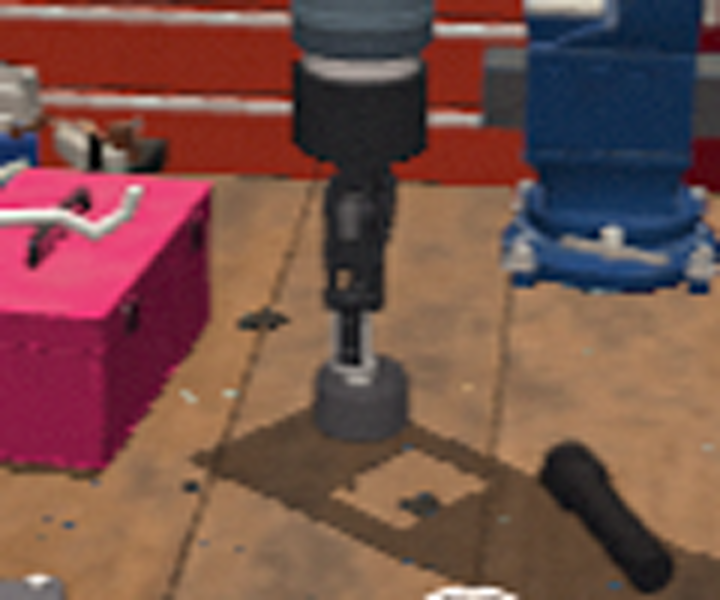

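The gripper straddles the eye (at about 350,360 in the crop), with the dark finger in line with it. I close now.

Request:
carry_out(
  motion=[
    [[0.7,0,0,0,0,0,0],[0.5,0,0,0,0,0,0],[0.4,0,0,0,0,0,0],[0.3,0,0,0,0,0,0],[0.3,0,0,0,0,0,0],[0.3,0,0,0,0,0,0],[0.3,0,0,0,0,0,0]],
  ],
  grip_force=50,
)

```text
clock: 4.25
eef_pos: [0.4444, -0.1817, 0.0418]
eef_rot: [0.001, 1.0, 0.001, 0.001]
contact_force: [-1.1, -5.7, 4.8]
finger_gap: 0.0409
grasp_force: 51.4
```

```bash
python3 - <<'E'
from f import *
avg(4)
E
```

```text
clock 4.45 F [-1.195 -5.224  5.3   -0.898  0.136 -0.   ] sd [0.39 0.39 0.46] eef [ 0.4444 -0.1817  0.0418] rot [8.e-04 1.e+00 6.e-04 7.e-04] gap 0.04112997672358763 51.41467697918415 dq 0.0018
```

Request:
carry_out(
  motion=[
    [[0.3,0,0,0.02,0,0,0],[0.3,0,0,0.05,0,0,0],[0.3,0,0,0.1,0,0,0],[0.3,0,0,0.16,0,0,0],[0.3,0,0,0.22,0,0,0],[0.3,0,0,0.24,0,0,0],[0.3,0,0,0.24,0,0,0]],
  ],
)

```text
clock: 5.15
eef_pos: [0.4437, -0.1804, 0.1015]
eef_rot: [-0.0, 1.0, 0.001, 0.0]
contact_force: [-0.3, -0.5, -6.4]
finger_gap: 0.041
grasp_force: 51.3
```

```bash
python3 - <<'E'
from f import *
avg(12)
im,d=arm.camera("side"); cv2.imwrite("pics/g2.png",cv2.resize(im[110:230,220:340,::-1],(600,600),interpolation=2))
P=cloud(d,"side").reshape(-1,3)
p=P[np.all((P>[.40,-.24,.02])&(P<[.49,-.13,.2]),1)]
print(np.round(p[np.abs(p[:,2]-.075)<.02]*1000)[::4].tolist(), p[:,2].min())
E
```

```text
clock 5.75 F [ 6.800e-02  1.690e-01 -6.052e+00  5.000e-03  1.000e-03  6.000e-03] sd [0.46 0.45 0.27] eef [ 0.4438 -0.1808  0.1012] rot [-1.e-04  1.e+00  6.e-04 -1.e-04] gap 0.04123717820162912 51.25625587999821 dq 0.0026
[[462.0, -197.0, 93.0], [468.0, -189.0, 92.0], [430.0, -191.0, 93.0], [463.0, -176.0, 94.0], [427.0, -188.0, 91.0], [462.0, -169.0, 93.0], [439.0, -169.0, 94.0], [425.0, -169.0, 94.0], [465.0, -168.0, 90.0], [451.0, -163.0, 92.0], [431.0, -161.0, 94.0], [419.0, -174.0, 89.0], [458.0, -159.0, 90.0], [444.0, -155.0, 92.0], [431.0, -160.0, 91.0], [419.0, -174.0, 86.0], [457.0, -152.0, 89.0], [444.0, -156.0, 88.0], [431.0, -161.0, 87.0], [419.0, -175.0, 82.0], [457.0, -156.0, 84.0], [444.0, -152.0, 86.0], [431.0, -157.0, 85.0], [419.0, -175.0, 78.0], [457.0, -156.0, 80.0], [444.0, -154.0, 81.0], [431.0, -158.0, 81.0], [418.0, -172.0, 76.0], [458.0, -159.0, 75.0], [444.0, -153.0, 78.0], [430.0, -149.0, 81.0], [418.0, -174.0, 71.0], [458.0, -159.0, 72.0], [444.0, -156.0, 73.0], [431.0, -158.0, 73.0], [418.0, -174.0, 67.0], [458.0, -159.0, 68.0], [444.0, -154.0, 71.0], [431.0, -158.0, 70.0], [418.0, -174.0, 64.0], [454.0, -154.0, 67.0], [440.0, -155.0, 67.0], [427.0, -157.0, 67.0], [458.0, -158.0, 61.0], [444.0, -154.0, 63.0], [431.0, -160.0, 62.0], [447.0, -155.0, 59.0], [434.0, -155.0, 60.0]] 0.05547206440014962
```

View pics/g2.png

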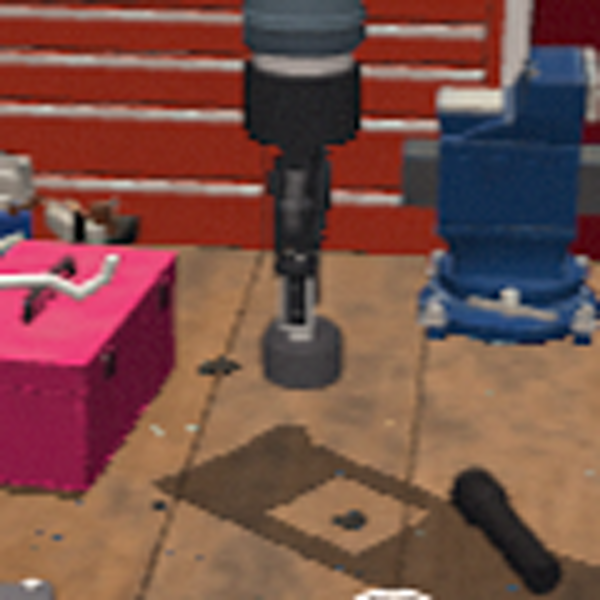

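The counterweight hangs straight in the gripper (disc at about 300,355), weighing about 6.15 N. I expect the hook to go down about 38 mm.

Request:
carry_out(
  motion=[
    [[0.3,0.01,0.04,0.08,0,0,0.05],[0.3,0.03,0.12,0.18,0,0,0.12],[0.3,0.05,0.24,0.28,0,0,0.2],[0.3,0.07,0.38,0.36,0,0,0.28],[0.3,0.09,0.52,0.4,0,0,0.36],[0.3,0.11,0.66,0.4,0,0,0.44],[0.3,0.13,0.78,0.4,0,0,0.49],[0.3,0.15,0.88,0.4,0,0,0.51],[0.3,0.16,0.96,0.4,0,0,0.51],[0.3,0.16,1,0.4,0,0,0.51]],
  ],
)

```text
clock: 6.8
eef_pos: [0.4837, 0.0709, 0.2012]
eef_rot: [-0.0, 0.991, 0.135, -0.0]
contact_force: [0.3, 0.3, -5.8]
finger_gap: 0.0411
grasp_force: 52.5
```

```bash
python3 - <<'E'
from f import *
avg(8)
im,d=arm.camera("side"); im2,d2=arm.camera("top"); np.save("s1",d)
cv2.imwrite("pics/g3.png",np.hstack([cv2.resize(im[60:260,170:320,::-1],(450,600),interpolation=2),cv2.resize(im2[100:300,260:375,::-1],(345,600),interpolation=2)]))
for c,D in(("side",d),("top",d2)):
    P=cloud(D,c).reshape(-1,3)
    for zl,zh,s in((.165,.196,"disc"),(.2,.236,"hookzone")):
        p=P[np.all((P>[.43,.02,zl])&(P<[.58,.14,zh]),1)]
        if len(p)>3: print(c,s,len(p),(p.min(0)*1000).round(),(p.max(0)*1000).round(),cv2.minEnclosingCircle((p[:,:2]*1000).astype(np.float32)))
E
```

```text
clock 7.2 F [-3.040e-01 -8.100e-02 -5.976e+00  7.000e-03  5.000e-03 -9.000e-03] sd [0.61 0.45 0.34] eef [0.4838 0.0682 0.2013] rot [ 1.000e-04  9.911e-01  1.330e-01 -0.000e+00] gap 0.04081974113019674 52.5220687687397 dq 0.0032
side disc 261 [458.  50. 165.] [511.  98. 196.] ((484.2953186035156, 71.71956634521484), 27.386856079101562)
side hookzone 198 [468.  46. 201.] [580. 107. 236.] ((523.9227294921875, 96.0098648071289), 55.937374114990234)
top disc 39 [456.  50. 166.] [468.  91. 196.] ((465.96929931640625, 70.50688934326172), 20.715009689331055)
top hookzone 5 [460.  67. 201.] [470. 101. 215.] ((464.83837890625, 84.17121887207031), 17.695619583129883)
```

View pics/g3.png

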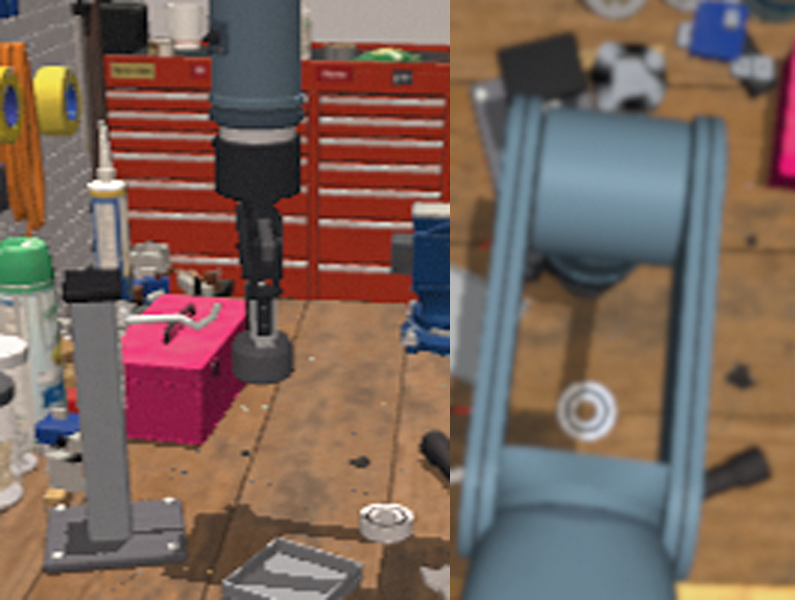

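Request:
carry_out(
  motion=[
    [[0.3,0.0,0.015,0,0,0,0],[0.3,0.02,0.02,0,0,0,0],[0.3,0.045,0.027,0,0,0,0],[0.3,0.07,0.034,0,0,0,0],[0.3,0.095,0.041,0,0,0,0],[0.3,0.12,0.047,0,0,0,0],[0.3,0.14,0.053,0,0,0,0],[0.3,0.155,0.057,0,0,0,0],[0.3,0.155,0.057,0,0,0,0]],
  ],
)

```text
clock: 8.2
eef_pos: [0.5231, 0.0835, 0.2012]
eef_rot: [-0.0, 0.991, 0.134, 0.0]
contact_force: [0.3, -0.4, -6.3]
finger_gap: 0.0407
grasp_force: 52.6
```

```bash
python3 - <<'E'
from f import *
avg(6)
im,d=arm.camera("side")
cv2.imwrite("pics/g4.png",cv2.resize(im[130:200,195:265,::-1],(600,600),interpolation=2))
E
```

```text
clock 8.5 F [ 1.230e-01  2.160e-01 -5.733e+00  2.000e-03  0.000e+00 -1.900e-02] sd [0.7  0.73 0.57] eef [0.5224 0.0834 0.2014] rot [-0.      0.991   0.1337 -0.    ] gap 0.04106842171566305 52.57681980729103 dq 0.002
```

View pics/g4.png

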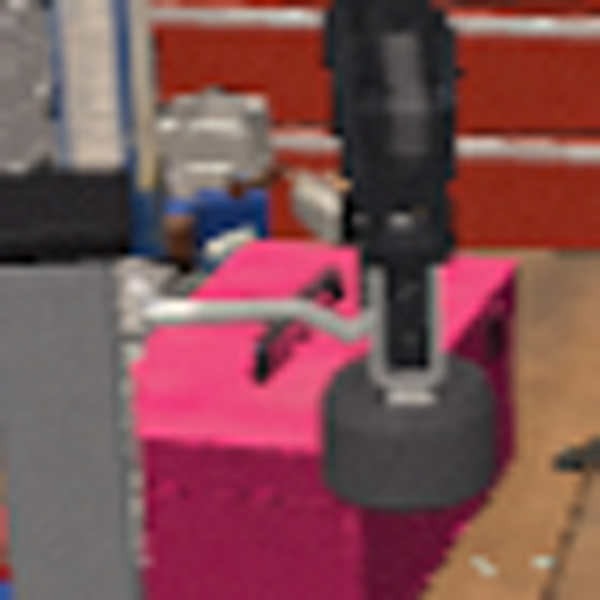

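Request:
carry_out(
  motion=[
    [[0.3,0.02,0.005,0,0,0,0],[0.3,0.04,0.01,0,0,0,0],[0.3,0.06,0.015,0,0,0,0],[0.3,0.076,0.02,0,0,0,0],[0.3,0.076,0.02,0,0,0,0],[0.3,0.076,0.02,-0.015,0,0,0],[0.3,0.076,0.02,-0.03,0,0,0],[0.3,0.076,0.02,-0.045,0,0,0],[0.3,0.076,0.02,-0.06,0,0,0],[0.3,0.076,0.02,-0.06,0,0,0]],
  ],
)

```text
clock: 9.55
eef_pos: [0.541, 0.0884, 0.1855]
eef_rot: [-0.0, 0.991, 0.134, -0.001]
contact_force: [-0.7, 1.1, -6.8]
finger_gap: 0.0408
grasp_force: 52.5
```

```bash
python3 - <<'E'
from f import *
avg(6)
E
```

```text
clock 9.85 F [ 0.129 -0.146 -5.518  0.016  0.008 -0.016] sd [0.46 0.45 0.44] eef [0.5417 0.0884 0.1865] rot [0.000e+00 9.910e-01 1.337e-01 2.000e-04] gap 0.040859822112578284 52.52691127359867 dq 0.0014
```

Request:
carry_out(
  motion=[
    [[0.3,0,0,-0.008,0,0,0],[0.3,0,0,-0.016,0,0,0],[0.3,0,0,-0.024,0,0,0],[0.3,0,0,-0.032,0,0,0],[0.3,0,0,-0.04,0,0,0],[0.3,0,0,-0.048,0,0,0],[0.3,0,0,-0.056,0,0,0],[0.3,0,0,-0.064,0,0,0],[0.3,0,0,-0.072,0,0,0],[0.3,0,0,-0.08,0,0,0]],
  ],
)

```text
clock: 10.85
eef_pos: [0.5416, 0.0884, 0.1663]
eef_rot: [0.0, 0.991, 0.134, 0.0]
contact_force: [-1.0, 0.4, -3.4]
finger_gap: 0.0411
grasp_force: 52.7
```

```bash
python3 - <<'E'
from f import *
avg(12)
E
```

```text
clock 11.45 F [-0.924  0.084 -3.615 -0.012  0.082  0.008] sd [0.49 0.63 0.57] eef [0.5416 0.0884 0.1664] rot [0.000e+00 9.910e-01 1.337e-01 1.000e-04] gap 0.04102700416226461 52.768932804465294 dq 0.0016
```

Request:
carry_out(
  motion=[
    [[0.3,-0.002,-0.0005,0,0,0,0],[0.3,-0.004,-0.001,0,0,0,0],[0.3,-0.006,-0.0015,0,0,0,0],[0.3,-0.008,-0.002,0,0,0,0],[0.3,-0.01,-0.0025,0,0,0,0],[0.3,-0.012,-0.003,0,0,0,0],[0.3,-0.012,-0.003,0,0,0,0]],
  ],
)

```text
clock: 12.15
eef_pos: [0.5385, 0.0877, 0.1663]
eef_rot: [-0.0, 0.991, 0.134, -0.0]
contact_force: [0.2, -1.0, -3.9]
finger_gap: 0.0408
grasp_force: 52.8
```

```bash
python3 - <<'E'
from f import *
avg(12)
E
```

```text
clock 12.75 F [-0.343 -0.536 -3.886 -0.105  0.019  0.   ] sd [0.46 0.71 0.35] eef [0.5385 0.0877 0.1662] rot [-0.000e+00  9.910e-01  1.337e-01 -1.000e-04] gap 0.04119443968109973 52.78512418270111 dq 0.0032
```

Request:
carry_out(
  motion=[
    [[0.3,-0.001,-0.002,0,0,0,0],[0.3,-0.002,-0.004,0,0,0,0],[0.3,-0.003,-0.006,0,0,0,0],[0.3,-0.004,-0.008,0,0,0,0],[0.3,-0.005,-0.01,0,0,0,0],[0.3,-0.006,-0.012,0,0,0,0],[0.3,-0.006,-0.012,0,0,0,0]],
  ],
)

```text
clock: 13.45
eef_pos: [0.5374, 0.0845, 0.1665]
eef_rot: [0.0, 0.991, 0.134, 0.0]
contact_force: [2.1, 0.5, -4.1]
finger_gap: 0.041
grasp_force: 52.8
```

```bash
python3 - <<'E'
from f import *
avg(14)
E
```

```text
clock 14.15 F [ 3.644e+00 -1.750e-01 -3.992e+00 -2.000e-03 -4.960e-01  9.000e-03] sd [0.62 0.51 0.51] eef [0.5373 0.0846 0.1664] rot [1.000e-04 9.910e-01 1.337e-01 2.000e-04] gap 0.041279258329586906 52.785952761769295 dq 0.0015
```

Request:
carry_out(
  motion=[
    [[0.3,0.003,0.0025,0,0,0,0],[0.3,0.006,0.003,0.007,0,0,0],[0.3,0.006,0.003,0.015,0,0,0],[0.3,0.006,0.003,0.023,0,0,0],[0.3,0.006,0.003,0.031,0,0,0],[0.3,0.006,0.004,0.039,0,0,0],[0.3,0.006,0.006,0.047,0,0,0],[0.3,0.006,0.008,0.055,0,0,0],[0.3,0.006,0.0085,0.062,0,0,0],[0.3,0.006,0.0085,0.064,0,0,0]],
  ],
)

```text
clock: 15.15
eef_pos: [0.5386, 0.0869, 0.1825]
eef_rot: [-0.0, 0.991, 0.134, 0.0]
contact_force: [1.2, 0.3, -5.5]
finger_gap: 0.0413
grasp_force: 52.5
```

```bash
python3 - <<'E'
from f import *
avg(14)
E
```

```text
clock 15.85 F [-0.06   0.034 -6.     0.008 -0.007 -0.018] sd [0.42 0.39 0.6 ] eef [0.5386 0.0868 0.1823] rot [0.     0.991  0.1337 0.    ] gap 0.04083410694142022 52.50679515302181 dq 0.0019
```

Request:
carry_out(
  motion=[
    [[0.3,0,0,-0.008,0,0,0],[0.3,0,0,-0.016,0,0,0],[0.3,0,0,-0.024,0,0,0],[0.3,0,0,-0.032,0,0,0],[0.3,0,0,-0.04,0,0,0],[0.3,0,0,-0.048,0,0,0],[0.3,0,0,-0.056,0,0,0],[0.3,0,0,-0.064,0,0,0],[0.3,0,0,-0.072,0,0,0],[0.3,0,0,-0.08,0,0,0]],
  ],
)

```text
clock: 16.85
eef_pos: [0.5386, 0.0868, 0.1623]
eef_rot: [0.0, 0.991, 0.134, 0.0]
contact_force: [-1.0, -0.2, -3.5]
finger_gap: 0.0412
grasp_force: 52.7
```

```bash
python3 - <<'E'
from f import *
avg(14)
E
```

```text
clock 17.55 F [-0.448  0.096 -3.411 -0.015  0.035  0.013] sd [0.63 0.38 0.45] eef [0.5386 0.0868 0.1624] rot [0.000e+00 9.910e-01 1.337e-01 1.000e-04] gap 0.04078049760804048 52.80935771763325 dq 0.0018
```

Request:
carry_out(
  motion=[
    [[0.3,0,0,-0.008,0,0,0],[0.3,0,0,-0.016,0,0,0],[0.3,0,0,-0.024,0,0,0],[0.3,0,0,-0.032,0,0,0],[0.3,0,0,-0.04,0,0,0],[0.3,0,0,-0.048,0,0,0],[0.3,0,0,-0.056,0,0,0],[0.3,0,0,-0.064,0,0,0],[0.3,0,0,-0.072,0,0,0],[0.3,0,0,-0.08,0,0,0]],
  ],
)

```text
clock: 18.55
eef_pos: [0.5387, 0.0868, 0.1423]
eef_rot: [0.0, 0.991, 0.134, 0.0]
contact_force: [-0.7, -0.9, -0.9]
finger_gap: 0.041
grasp_force: 53.0
```

```bash
python3 - <<'E'
from f import *
avg(20)
E
```

```text
clock 19.55 F [-0.257  0.08  -0.333 -0.009  0.028 -0.005] sd [0.63 0.52 0.55] eef [0.5386 0.0868 0.1423] rot [0.000e+00 9.910e-01 1.337e-01 1.000e-04] gap 0.04066735483646301 53.10540586709976 dq 0.0022
```

Request:
carry_out(
  motion=[
    [[0.3,0,0,-0.004,0,0,0],[0.3,0,0,-0.008,0,0,0],[0.3,0,0,-0.01,0,0,0],[0.3,0,0,-0.01,0,0,0],[0.3,0,0,-0.01,0,0,0]],
  ],
  grip_force=20,
)

```text
clock: 20.05
eef_pos: [0.5386, 0.0868, 0.1398]
eef_rot: [0.0, 0.991, 0.134, 0.0]
contact_force: [0.8, 0.2, -0.0]
finger_gap: 0.0414
grasp_force: 53.1
```

```bash
python3 - <<'E'
from f import *
avg(20)
E
```

```text
clock 21.05 F [ 0.141  0.237 -0.086 -0.007 -0.019 -0.004] sd [0.59 0.42 0.51] eef [0.5386 0.0868 0.1398] rot [-0.      0.991   0.1337  0.    ] gap 0.04110643700328208 53.151596412062645 dq 0.0015
```

Request:
carry_out(
  motion=[
    [[0.48,0,0,0,0,0,0],[0.5,0,0,0,0,0,0],[0.52,0,0,0,0,0,0],[0.56,0,0,0,0,0,0],[0.6,0,0,0,0,0,0],[0.7,0,0,0,0,0,0],[0.8,0,0,0,0,0,0],[0.9,0,0,0,0,0,0],[1,0,0,0,0,0,0],[1,0,0,0,0,0,0]],
  ],
)

```text
clock: 22.05
eef_pos: [0.5386, 0.0868, 0.1398]
eef_rot: [-0.0, 0.991, 0.134, 0.0]
contact_force: [-0.7, -0.2, -0.2]
finger_gap: 0.0857
grasp_force: 0.0
```

```bash
python3 - <<'E'
from f import *
ims=[]
for k in range(3):
    im,d=arm.camera("side"); P=cloud(d,"side").reshape(-1,3)
    p=P[np.all((P>[.50,.03,.09])&(P<[.58,.14,.13]),1)]; print(len(p),p.mean(0).round(4),p.min(0).round(3),p.max(0).round(3))
    avg(5)
cv2.imwrite("pics/g5.png",cv2.resize(im[130:200,195:265,::-1],(600,600),interpolation=2))
E
```

```text
214 [0.5357 0.1056 0.1153] [0.512 0.083 0.099] [0.566 0.116 0.13 ]
clock 22.35 F [ 0.314  0.009  0.108  0.016 -0.005 -0.006] sd [0.38 0.33 0.41] eef [0.5385 0.0868 0.1398] rot [-0.      0.991   0.1337 -0.    ] gap 0.08530772711814558 0.0 dq 0.0016
215 [0.5355 0.1054 0.1151] [0.512 0.082 0.099] [0.567 0.116 0.13 ]
clock 22.65 F [ 0.103 -0.011 -0.281 -0.014 -0.005  0.015] sd [0.47 0.44 0.5 ] eef [0.5385 0.0868 0.1398] rot [-0.      0.991   0.1337 -0.    ] gap 0.08524475996537886 0.0 dq 0.002
218 [0.5356 0.1054 0.1153] [0.512 0.081 0.098] [0.567 0.116 0.13 ]
clock 22.95 F [-0.085  0.228  0.028 -0.001 -0.011  0.011] sd [0.51 0.65 0.41] eef [0.5385 0.0868 0.1398] rot [-0.      0.991   0.1337 -0.    ] gap 0.0853116563972067 0.0 dq 0.0013
```

View pics/g5.png

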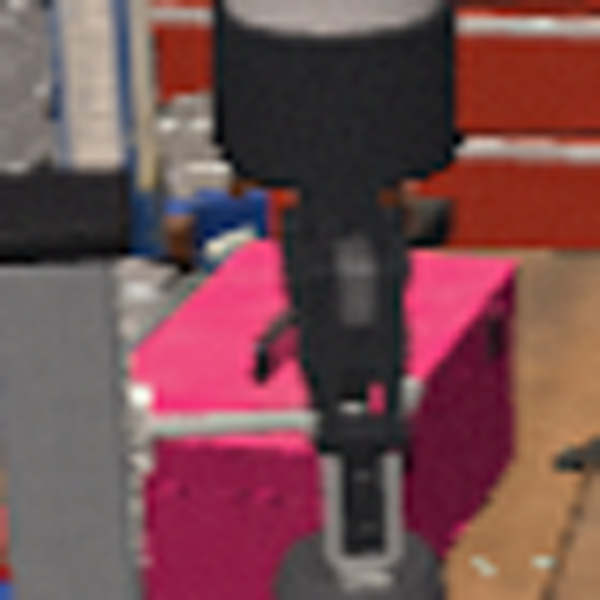

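It hangs still on the hook (arch at about 360,410, wire at about 230,425), with the open fingers clear of it. I wait before re-gripping.

Request:
carry_out(
  motion=[
    [[1,0,0,0,0,0,0],[1,0,0,0,0,0,0],[1,0,0,0,0,0,0],[1,0,0,0,0,0,0],[1,0,0,0,0,0,0],[1,0,0,0,0,0,0],[1,0,0,0,0,0,0],[1,0,0,0,0,0,0],[1,0,0,0,0,0,0],[1,0,0,0,0,0,0]],
  ],
)

```text
clock: 23.95
eef_pos: [0.5385, 0.0868, 0.1398]
eef_rot: [-0.0, 0.991, 0.134, -0.0]
contact_force: [-0.3, -0.8, -0.4]
finger_gap: 0.0854
grasp_force: 0.0
```

Request:
carry_out(
  motion=[
    [[1,0,0,0,0,0,0],[1,0,0,0,0,0,0],[1,0,0,0,0,0,0],[1,0,0,0,0,0,0],[1,0,0,0,0,0,0]],
  ],
)

```text
clock: 24.45
eef_pos: [0.5385, 0.0868, 0.1398]
eef_rot: [0.0, 0.991, 0.134, -0.0]
contact_force: [0.3, -0.4, 0.5]
finger_gap: 0.0855
grasp_force: 0.0
```

```bash
python3 - <<'E'
from f import *
im,d=arm.camera("side"); P=cloud(d,"side").reshape(-1,3)
p=P[np.all((P>[.50,.03,.09])&(P<[.58,.14,.13]),1)]; print(len(p),p.mean(0).round(4),p.min(0).round(3),p.max(0).round(3))
p=P[np.all((P>[.50,.03,.135])&(P<[.58,.14,.17]),1)]; print(np.round(p[::6]*1000).tolist())
E
```

```text
218 [0.5352 0.1054 0.1154] [0.512 0.08  0.099] [0.567 0.117 0.13 ]
[[547.0, 42.0, 170.0], [539.0, 134.0, 169.0], [528.0, 138.0, 166.0], [536.0, 137.0, 159.0], [536.0, 137.0, 154.0], [521.0, 134.0, 153.0]]
```

Request:
carry_out(
  motion=[
    [[0.85,0,0,0,0,0,0],[0.7,0,0,0,0,0,0],[0.6,0,0,0,0,0,0],[0.56,0,0,0,0,0,0],[0.53,0,0,0,0,0,0],[0.51,0,0,0,0,0,0],[0.49,0,0,0,0,0,0],[0.47,0,0,0,0,0,0],[0.45,0,0,0,0,0,0],[0.42,0,0,0,0,0,0]],
  ],
  grip_force=20,
)

```text
clock: 25.5
eef_pos: [0.5387, 0.0864, 0.1399]
eef_rot: [0.0, 0.991, 0.134, 0.0]
contact_force: [0.5, -3.1, -0.1]
finger_gap: 0.0418
grasp_force: 22.1
```

Request:
carry_out(
  motion=[
    [[0.4,0,0,0,0,0,0],[0.35,0,0,0,0,0,0],[0.3,0,0,0,0,0,0],[0.3,0,0,0,0,0,0],[0.3,0,0,0,0,0,0]],
  ],
  grip_force=45,
)

```text
clock: 26.0
eef_pos: [0.5387, 0.0865, 0.1398]
eef_rot: [0.0, 0.991, 0.134, 0.0]
contact_force: [1.0, -5.4, 0.5]
finger_gap: 0.0408
grasp_force: 48.6
```

```bash
python3 - <<'E'
from f import *
avg(8)
E
```

```text
clock 26.4 F [ 5.580e-01 -5.139e+00  3.600e-02 -7.060e-01 -9.700e-02  2.000e-03] sd [0.2  0.52 0.52] eef [0.5387 0.0865 0.1398] rot [3.000e-04 9.910e-01 1.337e-01 0.000e+00] gap 0.04112317331882809 48.56614401564002 dq 0.0011
```

Request:
carry_out(
  motion=[
    [[0.3,0.0002,-0.0008,0,0,0,0],[0.3,0.0004,-0.0016,0,0,0,0],[0.3,0.0006,-0.0024,0,0,0,0],[0.3,0.0006,-0.0024,0,0,0,0]],
  ],
)

```text
clock: 26.8
eef_pos: [0.5386, 0.0864, 0.1398]
eef_rot: [-0.0, 0.991, 0.134, -0.0]
contact_force: [1.3, -2.3, -0.8]
finger_gap: 0.041
grasp_force: 48.6
```

```bash
python3 - <<'E'
from f import *
avg(6)
E
```

```text
clock 27.1 F [ 0.595 -2.718 -0.182 -0.389 -0.047  0.004] sd [0.36 0.61 0.46] eef [0.5387 0.0864 0.1398] rot [-1.000e-04  9.910e-01  1.337e-01 -0.000e+00] gap 0.04093088279641085 48.551226519048214 dq 0.0011
```

Request:
carry_out(
  motion=[
    [[0.3,0.0003,-0.0012,0,0,0,0],[0.3,0.0006,-0.0024,0,0,0,0],[0.3,0.0006,-0.0024,0.003,0,0,0],[0.3,0.0006,-0.0024,0.009,0,0,0],[0.3,0.0006,-0.0024,0.017,0,0,0],[0.3,0.0006,-0.0024,0.025,0,0,0],[0.3,0.0006,-0.0024,0.033,0,0,0],[0.3,0.0006,-0.0024,0.041,0,0,0],[0.3,0.0006,-0.0024,0.049,0,0,0],[0.3,0.0006,-0.0024,0.057,0,0,0]],
  ],
)

```text
clock: 28.1
eef_pos: [0.5388, 0.0856, 0.1541]
eef_rot: [-0.0, 0.991, 0.134, -0.0]
contact_force: [-0.4, 0.4, -2.3]
finger_gap: 0.0408
grasp_force: 48.5
```

Request:
carry_out(
  motion=[
    [[0.3,0,0,0.008,0,0,0],[0.3,0,0,0.016,0,0,0],[0.3,0,0,0.024,0,0,0],[0.3,0,0,0.032,0,0,0],[0.3,0,0,0.04,0,0,0],[0.3,0,0,0.048,0,0,0],[0.3,0,0,0.056,0,0,0],[0.3,0,0,0.064,0,0,0],[0.3,0,0,0.072,0,0,0],[0.3,0,0,0.08,0,0,0]],
  ],
)

```text
clock: 29.1
eef_pos: [0.5387, 0.0855, 0.1741]
eef_rot: [0.0, 0.991, 0.134, -0.0]
contact_force: [0.3, 0.7, -4.8]
finger_gap: 0.0411
grasp_force: 48.1
```

```bash
python3 - <<'E'
from f import *
avg(6)
E
```

```text
clock 29.4 F [ 0.735 -0.05  -5.094  0.015 -0.057 -0.013] sd [0.36 0.24 0.4 ] eef [0.5388 0.0855 0.1739] rot [ 0.000e+00  9.910e-01  1.337e-01 -1.000e-04] gap 0.041081859750562395 48.05111087858677 dq 0.0034
```

Request:
carry_out(
  motion=[
    [[0.3,0,0,0.008,0,0,0],[0.3,0,0,0.016,0,0,0],[0.3,0,0,0.024,0,0,0],[0.3,0,0,0.036,0,0,0],[0.3,0,0,0.05,0,0,0],[0.3,0,0,0.065,0,0,0],[0.3,0,0,0.08,0,0,0],[0.3,0,0,0.095,0,0,0],[0.3,0,0,0.11,0,0,0],[0.3,0,0,0.11,0,0,0]],
  ],
)

```text
clock: 30.4
eef_pos: [0.5393, 0.0856, 0.2023]
eef_rot: [0.0, 0.991, 0.134, 0.001]
contact_force: [-0.5, 0.1, -5.3]
finger_gap: 0.041
grasp_force: 47.9
```

```bash
python3 - <<'E'
from f import *
avg(6)
E
```

```text
Traceback (most recent call last):
  File "f.py", line 4, in avg
    for i in range(n): arm.camera("top"); s=arm.sense(); F.append(np.r_[s["contact_force"],s["wrist_torque"]])
                       ~~~~~~~~~~^^^^^^^
ValueError: 200 camera calls are used up
```

Camera calls are used up. The tray pose is already known, so I carry on with the state readings.

Request:
carry_out(
  motion=[
    [[0.3,-0.015,-0.004,0,0,0,0],[0.3,-0.035,-0.0095,0,0,0,0],[0.3,-0.06,-0.0164,0,0,0,0],[0.3,-0.085,-0.0232,0,0,0,0],[0.3,-0.11,-0.03,0,0,0,0],[0.3,-0.14,-0.0382,0,0,0,0],[0.3,-0.17,-0.0464,0,0,0,0],[0.3,-0.2,-0.0546,0,0,0,0],[0.3,-0.23,-0.063,0,0,0,0],[0.3,-0.25,-0.068,0,0,0,0]],
  ],
)

```text
clock: 31.6
eef_pos: [0.4755, 0.0684, 0.2016]
eef_rot: [-0.0, 0.991, 0.134, -0.0]
contact_force: [0.7, -0.1, -5.7]
finger_gap: 0.0413
grasp_force: 47.9
```

Request:
carry_out(
  motion=[
    [[0.3,-0.01,0.04,0,0,0,0],[0.3,-0.03,0.12,0,0,0,0],[0.3,-0.05,0.23,0,0,0,0],[0.3,-0.07,0.35,0,0,0,0],[0.3,-0.084,0.48,0,0,0,0],[0.3,-0.084,0.61,0,0,0,0],[0.3,-0.084,0.74,0,0,0,0],[0.3,-0.084,0.86,0,0,0,0],[0.3,-0.084,0.95,0,0,0,0],[0.3,-0.084,1,0,0,0,0]],
  ],
)

```text
clock: 32.6
eef_pos: [0.4549, 0.3211, 0.2014]
eef_rot: [-0.0, 0.991, 0.135, 0.0]
contact_force: [-1.2, -0.1, -5.9]
finger_gap: 0.0409
grasp_force: 48.0
```

Request:
carry_out(
  motion=[
    [[0.3,0,0.04,0,0,0,0],[0.3,0,0.08,0,0,0,0],[0.3,0,0.11,-0.02,0,0,0],[0.3,0,0.13,-0.08,0,0,0],[0.3,0,0.13,-0.16,0,0,0],[0.3,0,0.13,-0.24,0,0,0],[0.3,0,0.13,-0.32,0,0,0],[0.3,0,0.13,-0.38,0,0,0],[0.3,0,0.13,-0.42,0,0,0],[0.3,0,0.13,-0.44,0,0,0]],
  ],
)

```text
clock: 33.6
eef_pos: [0.4551, 0.3506, 0.0905]
eef_rot: [0.0, 0.991, 0.133, -0.001]
contact_force: [-0.9, 0.5, -5.6]
finger_gap: 0.0411
grasp_force: 47.9
```

Request:
carry_out(
  motion=[
    [[0.3,0,0,0,0,0,0],[0.3,0,0,0,0,0,0]],
  ],
)

```text
clock: 33.8
eef_pos: [0.4559, 0.3513, 0.0922]
eef_rot: [-0.0, 0.991, 0.134, 0.001]
contact_force: [0.1, -0.4, -6.0]
finger_gap: 0.0411
grasp_force: 47.9
```

Request:
carry_out(
  motion=[
    [[0.3,0,0,-0.03,0,0,0],[0.3,0,0,-0.06,0,0,0],[0.3,0,0,-0.09,0,0,0],[0.3,0,0,-0.12,0,0,0],[0.3,0,0,-0.14,0,0,0],[0.3,0,0,-0.155,0,0,0],[0.3,0,0,-0.163,0,0,0],[0.3,0,0,-0.167,0,0,0],[0.3,0,0,-0.17,0,0,0],[0.3,0,0,-0.17,0,0,0]],
  ],
)

```text
clock: 34.8
eef_pos: [0.4555, 0.3512, 0.0492]
eef_rot: [-0.0, 0.991, 0.134, 0.0]
contact_force: [-0.1, 0.4, -5.4]
finger_gap: 0.041
grasp_force: 48.0
```

Request:
carry_out(
  motion=[
    [[0.3,0,0,-0.002,0,0,0],[0.3,0,0,-0.004,0,0,0],[0.3,0,0,-0.006,0,0,0],[0.3,0,0,-0.008,0,0,0],[0.3,0,0,-0.008,0,0,0]],
  ],
)

```text
clock: 35.3
eef_pos: [0.4553, 0.3511, 0.047]
eef_rot: [0.0, 0.991, 0.134, -0.0]
contact_force: [0.4, -0.2, -5.7]
finger_gap: 0.041
grasp_force: 48.0
```

Go down half a millimetre at a time until the load comes off.

Request:
carry_out(
  motion=[
    [[0.3,0,0,-0.002,0,0,0],[0.3,0,0,-0.004,0,0,0],[0.3,0,0,-0.004,0,0,0]],
  ],
)

```text
clock: 35.6
eef_pos: [0.4553, 0.3511, 0.046]
eef_rot: [0.0, 0.991, 0.134, -0.0]
contact_force: [-0.4, 0.4, -5.6]
finger_gap: 0.041
grasp_force: 48.0
```

Request:
carry_out(
  motion=[
    [[0.3,0,0,-0.002,0,0,0],[0.3,0,0,-0.002,0,0,0]],
  ],
)

```text
clock: 35.8
eef_pos: [0.4554, 0.3511, 0.0455]
eef_rot: [0.0, 0.991, 0.134, -0.0]
contact_force: [0.1, -0.1, -6.0]
finger_gap: 0.041
grasp_force: 48.0
```

Request:
carry_out(
  motion=[
    [[0.3,0,0,-0.002,0,0,0],[0.3,0,0,-0.002,0,0,0]],
  ],
)

```text
clock: 36.0
eef_pos: [0.4555, 0.3511, 0.0452]
eef_rot: [-0.0, 0.991, 0.134, 0.0]
contact_force: [0.5, -0.1, -5.0]
finger_gap: 0.0408
grasp_force: 48.2
```

Request:
carry_out(
  motion=[
    [[0.3,0,0,-0.002,0,0,0],[0.3,0,0,-0.002,0,0,0]],
  ],
)

```text
clock: 36.2
eef_pos: [0.4555, 0.3512, 0.0452]
eef_rot: [-0.0, 0.991, 0.134, 0.0]
contact_force: [-1.1, -1.6, 1.0]
finger_gap: 0.041
grasp_force: 48.8
```

Request:
carry_out(
  motion=[
    [[0.48,0,0,0,0,0,0],[0.5,0,0,0,0,0,0],[0.52,0,0,0,0,0,0],[0.56,0,0,0,0,0,0],[0.62,0,0,0,0,0,0],[0.7,0,0,0,0,0,0],[0.85,0,0,0,0,0,0],[1,0,0,0,0,0,0],[1,0,0,0,0,0,0],[1,0,0,0,0,0,0]],
  ],
)

```text
clock: 37.2
eef_pos: [0.4554, 0.3511, 0.0445]
eef_rot: [-0.0, 0.991, 0.134, 0.0]
contact_force: [0.3, -0.1, -0.5]
finger_gap: 0.0854
grasp_force: 0.0
```

Request:
carry_out(
  motion=[
    [[1,0,0,0.02,0,0,0],[1,0,0,0.06,0,0,0],[1,0,0,0.12,0,0,0],[1,0,0,0.2,0,0,0],[1,0,0,0.3,0,0,0],[1,0,0,0.4,0,0,0],[1,0,0,0.48,0,0,0],[1,0,0,0.52,0,0,0],[1,0,0,0.52,0,0,0],[1,0,0,0.52,0,0,0]],
  ],
)

```text
clock: 38.2
eef_pos: [0.455, 0.3509, 0.1741]
eef_rot: [0.0, 0.991, 0.134, -0.0]
contact_force: [-0.1, 0.5, 0.7]
finger_gap: 0.0853
grasp_force: 0.0
```

```bash
python3 -c "
from rig import arm
print(arm.close_job())"
```

```text
the job is handed in; nothing more can be done
None
```

The counterweight was weighed at about 6.0 N (roughly 0.61 kg, hook about 37 mm down), hung untouched and still for over 2 s, then lifted off slowly and released in the largest tray, and the job is handed in. Re-gripping put about 5 N sideways on the hook, which I eased off before lifting, and the camera calls ran out before the placing, so that was checked by force and position readings only.

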